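# Index the sweet divider to its third stop and hold it

## Robot

A 6-joint arm with a two-finger parallel gripper is mounted at the origin on the work surface. World frame = base frame: x ahead of the robot, y to its left, z up, the work surface at z = 0. Lengths are in mm, angles in degrees, forces in N, time in s.
With the tool pointing down it reaches from about 300 to 850 mm from the base axis. Payload 4.2 kg.
Tool frame: the origin (TCP) lies midway between the tips of the shut fingers; the grasp point (between the pads) lies 19 mm behind it (env.grip_depth is the distance from the TCP to the grasp point, in mm); z points along the fingers, y is the line along which they close (so a half turn about z gives the same grasp; the last joint's range is limited). The gripper opens to 91 mm and grips with 3 to 60 N. Pads are 32 mm wide; open, the fingers measure 118 mm over their backs; the gripper's body (76 mm by 178 mm) begins 60 mm behind the grasp point.
Start: joints at [-71.161, 18.312, 89.639, -0, 72.044, -1.146], TCP at [196.522, -540.391, 213.976] pointing down, gripper open.
Joint ranges: [-177.97, 177.97], [-48.28, 115.42], [12.27, 149.76], [-77.06, 257.06], [2.81, 150.46], [-146.56, 146.56]. Speed limits (degrees/s): [147.25, 147.25, 180, 180, 180, 180].

## Interface

Orientations are given as [roll, pitch, yaw] about the fixed x, y, z axes, in that order (R = Rz(yaw) Ry(pitch) Rx(roll)).
In Python, from workcell import env, eyes gives the robot as it stands.
- The arm moves only by the tool send_rows, never from a script. Its argument "motion" is a list of rows, each a list of 7 numbers: the shift along the world's x, y, z normalised to -1 to 1, where 1 is 0.5 m, then the turn, a rotation vector about the world's x, y, z normalised to -1 to 1, where 1 is 60 degrees, then the opening, from -1 (shut) to 1 (fully open). A call has 1 to 20 rows; each row is the pose to reach, as a shift and turn from the pose commanded when the call began; what a row does not reach only later rows make up. A row lasts 1/8 s, in which the tool goes at most 62.5 mm and 10.7 degrees, less where a joint would pass 70% of its speed; a pose out of reach is approached as far as the arm can. A call with a number of a shift or a turn outside -1 to 1 is refused whole. A call with a gripper value outside its range is refused whole. The fingers move at their own pace and stop on an object; "squeeze" is the grip in N (left out, the last holds). Time passes only in rows, so rows that repeat a pose let the fingers close. It gives the time, the measured TCP pose, the force, the opening and the grip force at its end, in the units of the state.
- env.state(): the state, without advancing time (a new reading comes with each control period).
- eyes.grab_frame(name): name is "side" or "top"; returns a dict with "pixels" (384x512x3 uint8, red, green, blue), "depth" (384x512 float32, mm along the optical axis (not along the pixel's ray), 0 where there is no reading), "fx", "fy", "cx", "cy" (pixels), "R" (3x3) and "t" (3): a world point X has camera coordinates R X + t. Camera axes: x right, y down, z forward; pixel columns grow to the right and rows downward; lengths in mm; the calibration is good to about 2 mm. A picture is of the moment at which its call begins.
- env.job_done(): hands the job in; it is judged then, once.
The state is a dict: "time_s": time; "qpos": joint angles; "qvel": joint speeds; "effort": joint torques, N m; "ee_pos": TCP position; "ee_rot": TCP orientation; "force": force on the tool from outside, world axes, zero at the start; "torque": the same for the moment, N m; "gripper_width": finger opening in mm; "gripper_force": force on a finger pad.
Only numpy, scipy, OpenCV 4.12 (cv2) and the standard library are available. Lean on these libraries where they do the work, as an engineer would, in place of code of your own. Each camera call takes 0.05 s, during which the arm holds its last target. There are 200 camera calls.

## Task

At the sweet-shop counter, zero the tally by pressing its red plunger fully down to its stop and letting it spring back up. Then grip the black bar knob of the dividing turntable and turn it clockwise (seen from above) to its third click, where the plate's red mark comes to the green pip, without overrunning towards the fourth. The plate springs back when let go, so finish still gripping the knob, holding it steady at the third click; leave the other things on the counter where they are.

Things in the scene. Friction and masses are not known exactly. Their poses are not given: they have to be found in the camera images.
- plunger_top (a point): centre of the flat top of the red plunger head (44 mm across, 14 mm thick, top 103 mm above the counter when up) on the grey tally unit (85 x 85 mm, 45 mm high, fixed to the counter, upright). Its z axis is up.
- plunger (a joint): travel of the plunger in m: 0 = up, 0.018 = fully down on its stop. Springs up by itself; takes about 3.5 N to start and 8 N at the stop.
- divider_base: round white base of the dividing turntable, 250 mm across, 40 mm high, fixed to the counter; origin at the centre of its underside. A black pip on its rim in the +x direction of its own frame marks home; more pips follow clockwise, one for each stop, the third one green.
- divider_grip (a point): grip point on the vertical axis of the bar knob, 98 mm above the counter. The black bar is 56 mm long (this point's x axis; red inlay at the +x end), 16 mm thick (y axis) and spans 74 to 112 mm above the counter. It turns with the round plate under it, 208 mm across, top 50 mm and sweets up to 72 mm above the counter, which has a red mark at its +x rim.
- divider (a joint): turn of knob and plate in rad, 0 = home, growing clockwise seen from above. Clicks every 0.393 rad (22.5 degrees): 0.393, 0.785, 1.178 (third), 1.571, 1.963 (end of travel). A return spring always pulls it home (0.10 N m at home, 0.13 at the third); the detent resists by up to 0.07 N m more before each click and helps as much after it. It stays at no stop by itself.
- glass: bystander, to be left alone: amber tea glass, 64 mm across, 85 mm high. Origin at the centre of its underside.
- dish: bystander, to be left alone: small blue ceramic dish, 72 mm across, 30 mm high. Origin at the centre of its underside.
- jar: bystander, to be left alone: amber jar with brass lid, 72 mm across, 110 mm high. Origin at the centre of its underside.
- spatula: bystander, to be left alone: spatula lying flat. Origin at the centre of its underside.
- gift_box: bystander, to be left alone: open orange card box, 150 x 110 x 35 mm. Origin at the centre of its underside.
- mug: bystander, to be left alone: white mug, 76 mm across, 90 mm high. Origin at the centre of its underside.
There are look-alikes about, which are no part of the job. What is shaped like the part that bears plunger_top but blue is not meant.

How it is judged:
By the outcome, as a careful person would: the job done as asked, in the order asked, and still so for the second after the job is handed in, while the arm keeps its last pose, push and grip.
It also fails if it takes over 54 s, if anything falls off the work surface, if the arm or the gripper's body presses on something with over 40 N, if the wrist force passes 120 N, or if a joint passes its speed limit or range.

## Working session

There is one attempt and no reset: what is moved stays moved. The work goes in short steps, Python scripts to look and compute and a tool call to move; the robot and the scene stay as the last step left them, time stands still between calls to the robot, and variables do not carry over. Pictures are saved under pics/ and viewed, at most 10 in all, crops included, and the job is handed in when it is done.

Besides the shell and the picture viewer there is one more tool, called after "Call:" by a JSON object that holds its "method" and its "body", one argument or row to a line. send_rows: Moves the arm, as the interface text tells. Its arguments: {"type":"object","properties":{"motion":{"type":"array"},"squeeze":{"type":"number"}},"required":["motion"]}

```bash
mkdir -p pics
cat > h.py <<'E'
import numpy as np, cv2
from workcell import env, eyes
def grab(n):
    f=eyes.grab_frame(n); f["R"]=np.array(f["R"]); f["t"]=np.array(f["t"]); return f
def save(f,name,box=None,s=1):
    p=f["pixels"][:,:,::-1]
    if box: p=p[box[1]:box[3],box[0]:box[2]]
    cv2.imwrite("pics/"+name,cv2.resize(p,None,fx=s,fy=s,interpolation=cv2.INTER_CUBIC))
def ray(f,u,v):
    d=f["R"].T@np.array([(u-f["cx"])/f["fx"],(v-f["cy"])/f["fy"],1.]); return -f["R"].T@f["t"],d
def onz(f,u,v,z):
    c,d=ray(f,u,v); return c+d*(z-c[2])/d[2]
def dep(f,u,v):
    c,d=ray(f,u,v); return c+d*f["depth"][int(round(v)),int(round(u))]
def two(f,a,g,b):
    c1,d1=ray(f,*a); c2,d2=ray(g,*b)
    s=np.linalg.lstsq(np.c_[d1,-d2],c2-c1,rcond=None)[0]
    p,q=c1+s[0]*d1,c2+s[1]*d2; return (p+q)/2,np.linalg.norm(p-q)
def proj(f,X):
    x=f["R"]@X+f["t"]; return x[0]/x[2]*f["fx"]+f["cx"],x[1]/x[2]*f["fy"]+f["cy"]
E
python3 - <<'E'
from h import *
for n in("top","side"):
    f=grab(n); save(f,n+"0.png",s=1.5); print(n,-f["R"].T@f["t"],f["fx"],f["R"][2])
print(env.state())
E
```

```text
top [ 376.88347667    5.49914452 1074.14946484] 371.2189856162685 [ 0.14336104 -0.00717941 -0.98964441]
side [ 328.6906987  1152.48611446 1359.99462634] 494.5608507197536 [ 0.10672069 -0.67652472 -0.728646  ]
{'time_s': 0.1, 'qpos': array([-7.11601555e+01,  1.83480980e+01,  8.96981286e+01, -1.11862268e-03,
        7.20440170e+01, -1.14599142e+00]), 'qvel': array([-0.06803534, -0.06906556, -0.26387612,  0.06033158,  0.1225251 ,
        0.05652806]), 'effort': array([-3.52372754e-04, -4.13334846e+01, -2.32512277e+01,  7.28293718e-02,
        4.22196777e-02, -5.95623442e-05]), 'ee_pos': array([ 196.37956337, -539.95609824,  213.21187491]), 'ee_rot': array([-1.79909753e+02, -7.41489587e-04,  1.99861810e+01]), 'force': array([ 0.89788488,  0.69399335, -0.5847455 ]), 'torque': array([ 1.60828328e-02, -1.92561640e-03, -3.98360178e-05]), 'gripper_force': 0.0, 'gripper_width': 91.03717885856682}
```

View pics/top0.png

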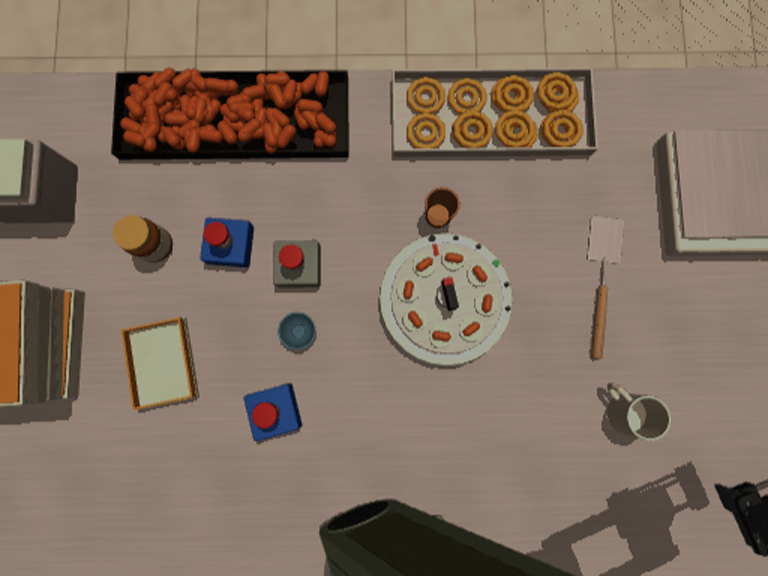

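View pics/side0.png

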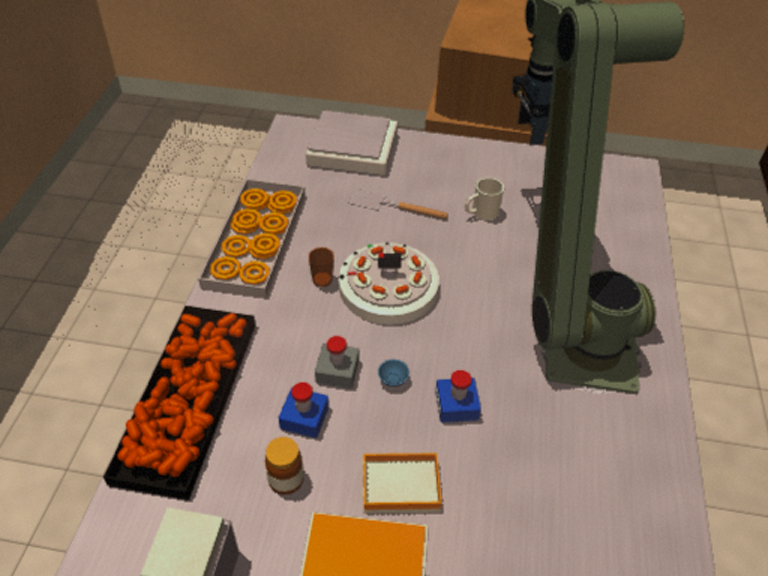

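Red-plunger candidates in the top view (picture pixels at 1.5x):
- (290,257), on a grey body
- (216,233), on a blue body
- (265,416), on a blue body

The target is the grey one, which appears at (337,345) in the side view. The turntable knob is at (449,294) top and (390,260) side. Its red inlay points up the image, towards the plate's red mark at (435,250). The green pip is at (496,263). The glass at (440,207) stands close to the base.

Run:
```python
from h import *
T=grab("top");S=grab("side")
def red(f,box):
    h=cv2.cvtColor(f["pixels"],cv2.COLOR_RGB2HSV); m=(((h[...,0]<5)|(h[...,0]>174))&(h[...,1]>190)&(h[...,2]>90)).astype(np.uint8)
    return comp(m,box)
def comp(m,box):
    k=np.zeros_like(m);k[box[1]:box[3],box[0]:box[2]]=m[box[1]:box[3],box[0]:box[2]]
    n,l,s,c=cv2.connectedComponentsWithStats(k); i=1+np.argmax(s[1:,4]); return c[i],s[i]
a,sa=red(T,(175,155,215,185)); b,sb=red(S,(210,220,236,240))
print("plunger",a,sa,b,sb,two(T,a,S,b)); print(onz(T,*a,103),dep(T,*a),dep(S,*b))
def gr(f,box):
    h=cv2.cvtColor(f["pixels"],cv2.COLOR_RGB2HSV); return comp(((h[...,0]>45)&(h[...,0]<85)&(h[...,1]>120)).astype(np.uint8),box)
g,sg=gr(T,(310,160,350,190));print("pip",g,sg,onz(T,*g,40),dep(T,*g))
def blk(f,box):
    m=(f["pixels"].max(2)<55).astype(np.uint8); 
    return comp(m,box),m
(k,sk),m=blk(T,(285,180,312,212)); (k2,sk2),m2=blk(S,(245,165,272,182))
print("knob",k,sk,k2,sk2,two(T,k,S,k2))
# top surface of knob from depth
for f,box in((T,(280,175,315,212)),(S,(240,160,275,185))):
    P=[dep(f,u,v) for v in range(box[1],box[3]) for u in range(box[0],box[2])]
    Q=np.array([p for p in P if 104<p[2]<120])
    print(len(Q),Q.mean(0) if len(Q) else 0)
    if len(Q)>9:
        r=cv2.minAreaRect(Q[:,:2].astype(np.float32));print(r)
# base rim circle: depth 34..46 around
P=np.array([dep(T,u,v) for v in range(150,250) for u in range(245,350)]);q=P[(P[:,2]>33)&(P[:,2]<45)]
A=np.c_[2*q[:,:2],np.ones(len(q))]
q2=P[(P[:,2]>30)&(P[:,2]<78)]
print(cv2.minEnclosingCircle(q2[:,:2].astype(np.float32)))
q3=P[(P[:,2]>46)&(P[:,2]<54)];print("plate",cv2.minEnclosingCircle(q3[:,:2].astype(np.float32)))
save(T,"c_top.png",(175,130,355,250),4); save(S,"c_side.png",(190,150,310,265),5)
```

```text
plunger [193.44565217 170.79891304] [186 164  16  15 184] [223.83 229.07] [218 224  12  11 100] (array([570.16337923, 166.9357893 ,  95.30163459]), np.float64(1.9207718919444492))
[567.67225269 165.64067341 103.        ] [568.11472143 166.01206644 100.7477539 ] [569.48156916 173.53482441 103.95893706]
pip [330.33333333 174.88888889] [329 174   4   3   9] [ 564.34395454 -211.6153958    40.        ] [ 564.32877146 -211.59781094   40.08375936]
knob [299.5        197.84126984] [294 188  12  19 126] [259.62711864 173.63559322] [252 169  15  10 118] (array([ 496.81324198, -116.51586767,   87.29691846]), np.float64(5.247010214603085))
136 [ 499.34955495 -115.13548851  112.58742455]
((499.2980041503906, -115.23680114746094), (55.30518341064453, 16.707992553710938), 10.93376636505127)
65 [ 497.68333771 -109.43754379  109.46694268]
((499.2752685546875, -110.08186340332031), (53.8530387878418, 26.109813690185547), 19.64283561706543)
((499.91973876953125, -115.64657592773438), 124.768798828125)
plate ((505.5539245605469, -113.28498840332031), 109.46562957763672)
```

View pics/c_top.png

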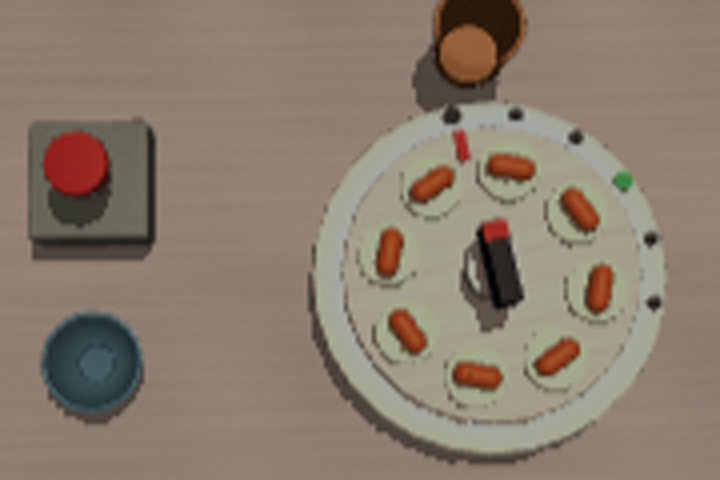

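The crop shows the grey body under the plunger I chose at crop pixel (77,163). The black home pip is at (452,115), the green third pip at (623,181), and the knob centre at (502,265) with its red inlay pointing home.

Measured positions:

| Thing | Position | Check |
|---|---|---|
| Plunger top | about (568.5, 166.5, 103) | two views agree |
| Knob axis | (499.5, -115.4), top at 112 | agrees with the base circle centre (499.9, -115.6), radius 125 |
| Bar yaw | about 11° | green pip at -56°, expected -56.5° |

Moving now with the fingers shut.

Call:
{"method": "send_rows", "body": {
  "motion": [
    [0.466,0.884,0,0,0,0,-1],
    [0.466,0.884,0,0,0,0,-1],
    [0.466,0.884,0,0,0,0,-1],
    [0.466,0.884,0,0,0,0,-1],
    [0.466,0.884,0,0,0,0,-1],
    [0.466,0.884,0,0,0,0,-1],
    [0.466,0.884,0,0,0,0,-1],
    [0.466,0.884,0,0,0,0,-1],
    [0.466,0.884,0,0,0,0,-1],
    [0.466,0.884,0,0,0,0,-1],
    [0.466,0.884,0,0,0,0,-1],
    [0.466,0.884,0,0,0,0,-1]
  ],
  "squeeze": 20
}}

```text
time_s: 1.7
ee_pos: [429.0, -99.6, 214.0]
ee_rot: [180.0, 0.0, 19.8]
force: [0.3, -0.8, 0.1]
gripper_width: 0.5
gripper_force: 0.0
```

Call:
{"method": "send_rows", "body": {
  "motion": [
    [0.278,0.53,0,0,0,0,-1],
    [0.278,0.53,0,0,0,0,-1],
    [0.278,0.53,0,0,0,0,-1],
    [0.278,0.53,0,0,0,0,-1],
    [0.278,0.53,0,0,0,0,-1],
    [0.278,0.53,0,0,0,0,-1],
    [0.278,0.53,0,0,0,0,-1],
    [0.278,0.53,-0.1,0,0,0,-1],
    [0.278,0.53,-0.18,0,0,0,-1],
    [0.278,0.53,-0.19,0,0,0,-1],
    [0.278,0.53,-0.19,0,0,0,-1]
  ]
}}

```text
time_s: 3.08
ee_pos: [569.1, 165.7, 120.3]
ee_rot: [180.0, -0.1, 19.9]
force: [-0.0, 0.2, 0.3]
gripper_width: 0.5
gripper_force: 0.0
```

Run:
```python
from h import *
S=grab("side");save(S,"press.png",(185,190,265,265),6)
s=env.state();print(s["ee_pos"],s["force"],proj(S,s["ee_pos"]))
```

```text
[569.67270824 166.11693234 120.93163936] [-0.14965126 -0.32319298  0.85793721] (np.float64(224.1456216503099), np.float64(223.9946850118701))
```

View pics/press.png

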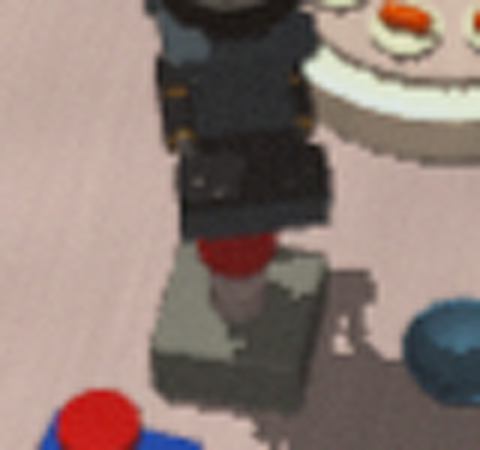

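The shut fingers sit over the red head at crop pixel (237,250), on the grey body and centred. I'll press in small steps.

Call:
{"method": "send_rows", "body": {
  "motion": [
    [0,0,-0.02,0,0,0,-1],
    [0,0,-0.036,0,0,0,-1],
    [0,0,-0.046,0,0,0,-1],
    [0,0,-0.056,0,0,0,-1],
    [0,0,-0.064,0,0,0,-1],
    [0,0,-0.068,0,0,0,-1],
    [0,0,-0.07,0,0,0,-1],
    [0,0,-0.07,0,0,0,-1],
    [0,0,-0.07,0,0,0,-1]
  ]
}}

```text
time_s: 4.25
ee_pos: [569.0, 166.7, 85.3]
ee_rot: [180.0, -0.1, 20.0]
force: [-1.1, -1.1, 9.3]
gripper_width: 0.3
gripper_force: 4.5
```

Call:
{"method": "send_rows", "body": {
  "motion": [
    [0,0,-0.003,0,0,0,-1],
    [0,0,-0.006,0,0,0,-1],
    [0,0,-0.006,0,0,0,-1],
    [0,0,-0.006,0,0,0,-1]
  ]
}}

```text
time_s: 4.75
ee_pos: [569.1, 166.7, 85.1]
ee_rot: [180.0, -0.2, 20.0]
force: [-5.9, -2.6, 24.6]
gripper_width: 0.1
gripper_force: 12.2
```

It's on the stop: 25 N with no more travel. Now I'll release it and move over to the knob.

Call:
{"method": "send_rows", "body": {
  "motion": [
    [0,0,0.03,0,0,0,-1],
    [0,0,0.08,0,0,0,-1],
    [0,0,0.16,0,0,0,-1],
    [0,0,0.24,0,0,0,-1],
    [-0.138,-0.564,0.24,0,0,-0.15,0.1],
    [-0.138,-0.564,0.24,0,0,-0.15,0.1],
    [-0.138,-0.564,0.24,0,0,-0.15,0.1],
    [-0.138,-0.564,0.24,0,0,-0.15,0.1],
    [-0.138,-0.564,0.24,0,0,-0.15,0.1],
    [-0.138,-0.564,0.24,0,0,-0.15,0.1],
    [-0.138,-0.564,0.24,0,0,-0.15,0.1],
    [-0.138,-0.564,0.14,0,0,-0.15,0.1],
    [-0.138,-0.564,0.08,0,0,-0.15,0.1],
    [-0.138,-0.564,0.08,0,0,-0.15,0.1],
    [-0.138,-0.564,0.08,0,0,-0.15,0.1]
  ]
}}

```text
time_s: 6.62
ee_pos: [500.7, -114.8, 122.1]
ee_rot: [180.0, -0.1, 11.1]
force: [0.5, 0.0, -0.0]
gripper_width: 50.1
gripper_force: 0.0
```

Run:
```python
from h import *
S=grab("side");T=grab("top")
a=S["pixels"][190:265,185:285];b=S["pixels"][130:205,210:310]
cv2.imwrite("pics/over.png",cv2.resize(np.hstack([a,b])[:,:,::-1],None,fx=4,fy=4,interpolation=cv2.INTER_CUBIC))
print(dep(S,223.8,228.5)); s=env.state();print(s["ee_pos"],s["ee_rot"],s["qpos"],s["gripper_width"])
```

```text
[570.76858271 168.43988063 100.37040681]
[ 500.83698288 -115.21006054  122.51789172] [ 1.79920979e+02 -1.68341411e-01  1.10270758e+01] [-1.42371457e+01  1.72919353e+01  1.05524987e+02  4.58574230e-04
  5.69971131e+01  6.47356454e+01] 50.03988611328204
```

View pics/over.png

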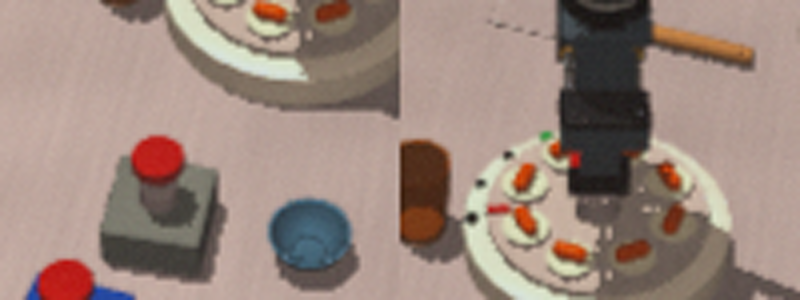

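The plunger is back up, with its head at crop pixel (157,158). In the right panel the fingers straddle the black knob at (600,165). Next I'll descend and grip.

Call:
{"method": "send_rows", "body": {
  "motion": [
    [0,0,-0.03,0,0,0,0.1],
    [0,0,-0.06,0,0,0,0.1],
    [0,0,-0.084,0,0,0,0.1],
    [0,0,-0.084,0,0,0,0.1],
    [0,0,-0.084,0,0,0,-0.4],
    [0,0,-0.084,0,0,0,-1],
    [0,0,-0.084,0,0,0,-1],
    [0,0,-0.084,0,0,0,-1],
    [0,0,-0.084,0,0,0,-1],
    [0,0,-0.084,0,0,0,-1]
  ],
  "squeeze": 40
}}

```text
time_s: 7.98
ee_pos: [499.6, -114.7, 79.3]
ee_rot: [-179.9, -0.0, 11.0]
force: [-0.0, 6.0, 2.8]
gripper_width: 15.5
gripper_force: 40.0
```

Call:
{"method": "send_rows", "body": {
  "motion": [
    [0,0,0,0,0,-0.08,-1],
    [0,0,0,0,0,-0.16,-1],
    [0,0,0,0,0,-0.24,-1],
    [0,0,0,0,0,-0.32,-1],
    [0,0,0,0,0,-0.4,-1],
    [0,0,0,0,0,-0.48,-1],
    [0,0,0,0,0,-0.56,-1],
    [0,0,0,0,0,-0.64,-1],
    [0,0,0,0,0,-0.72,-1],
    [0,0,0,0,0,-0.8,-1],
    [0,0,0,0,0,-0.87,-1],
    [0,0,0,0,0,-0.93,-1],
    [0,0,0,0,0,-0.97,-1],
    [0,0,0,0,0,-1,-1],
    [0,0,0,0,0,-1,-1]
  ]
}}

```text
time_s: 9.85
ee_pos: [499.4, -115.1, 79.3]
ee_rot: [-180.0, 0.0, -49.0]
force: [-2.0, 4.7, 5.7]
gripper_width: 16.0
gripper_force: 40.0
```

Call:
{"method": "send_rows", "body": {
  "motion": [
    [0,0,0,0,0,-0.04,-1],
    [0,0,0,0,0,-0.08,-1],
    [0,0,0,0,0,-0.11,-1],
    [0,0,0,0,0,-0.125,-1],
    [0,0,0,0,0,-0.125,-1],
    [0,0,0,0,0,-0.125,-1],
    [0,0,0,0,0,-0.125,-1]
  ]
}}

```text
time_s: 10.72
ee_pos: [499.4, -115.1, 79.3]
ee_rot: [-180.0, 0.0, -56.5]
force: [-1.6, 6.0, 5.0]
gripper_width: 16.0
gripper_force: 40.0
```

Run:
```python
from h import *
T=grab("top");S=grab("side")
a=T["pixels"][145:255,245:355];b=S["pixels"][140:250,210:320]
cv2.imwrite("pics/turn.png",cv2.resize(np.hstack([a,b])[:,:,::-1],None,fx=3.5,fy=3.5,interpolation=cv2.INTER_CUBIC))
for f,box in((T,(245,150,350,250)),(S,(220,155,300,220))):
    h=cv2.cvtColor(f["pixels"],cv2.COLOR_RGB2HSV).astype(int)
    m=(((h[...,0]<4)|(h[...,0]>172))&(h[...,1]>150)&(h[...,2]>60)); g=(h[...,0]>45)&(h[...,0]<85)&(h[...,1]>110)
    for nm,mm,z,r0,r1 in(("red",m,50,85,108),("green",g,40,108,128)):
        for lo in(0,):
            P=[]
            for v in range(box[1],box[3]):
                for u in range(box[0],box[2]):
                    if mm[v,u]:
                        p=onz(f,u,v,z); d=p[:2]-[499.7,-115.5]
                        if r0<np.hypot(*d)<r1:P.append(np.degrees(np.arctan2(d[1],d[0])))
            print(nm,len(P),np.median(P) if P else 0,np.round(sorted(P)[:60],0) if nm=="red" else "")
s=env.state();print(s)
```

```text
red 0 0 []
green 0 0 
red 4 -54.643843838214664 [-56. -55. -54. -54.]
green 0 0 
{'time_s': 10.825, 'qpos': array([-1.42776043e+01,  2.01051727e+01,  1.08728603e+02,  2.09306279e-02,
        5.11785557e+01,  1.32196811e+02]), 'qvel': array([-0.08696576, -0.05600919,  0.08348337,  0.01043221,  0.04335999,
       -0.07221095]), 'effort': array([ -2.37640366, -35.40568113, -18.49729657,  -0.97326268,
        -0.75651733,   0.13693869]), 'ee_pos': array([ 499.41689225, -115.12678564,   79.26030957]), 'ee_rot': array([-1.79996205e+02,  2.00884009e-02, -5.64875378e+01]), 'force': array([-2.14676986,  5.28824031,  5.02457615]), 'torque': array([0.86087723, 0.03034561, 0.09566239]), 'gripper_force': 39.96827781200409, 'gripper_width': 15.928139156521818}
```

View pics/turn.png

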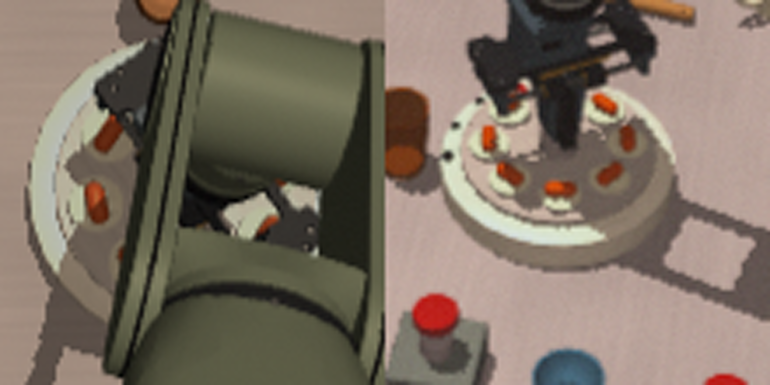

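The left panel is hidden by the arm. In the right panel the plate has turned and the red mark is near (520,90), partly behind the finger. The side-view red pixels read about -55°. I'll cross-check with the eight sweets, comparing their angles with the home picture.

Run:
```python
from h import *
S=grab("side")
p0=cv2.resize(cv2.imread("pics/side0.png")[:,:,::-1],(512,384),interpolation=cv2.INTER_AREA)
def ang(p):
    h=cv2.cvtColor(np.ascontiguousarray(p),cv2.COLOR_RGB2HSV).astype(int)
    m=((h[...,0]<14)&(h[...,1]>165)&(h[...,2]>70)).astype(np.uint8)
    n,l,s,c=cv2.connectedComponentsWithStats(m); o=[]
    for i in range(1,n):
        q=onz(S,*c[i],66)[:2]-[499.7,-115.5]
        if s[i,4]>=15 and np.hypot(*q)<100: o.append((round(np.degrees(np.arctan2(q[1],q[0])),1),round(np.hypot(*q)),s[i,4]))
    return sorted(o)
print(ang(p0));print(ang(S["pixels"]))
t=[env.state()["torque"][2] for _ in range(5)];print(t)
```

```text
[(np.float64(-149.7), 70, np.int32(21)), (np.float64(-100.7), 67, np.int32(28)), (np.float64(-53.7), 62, np.int32(36)), (np.float64(-7.4), 72, np.int32(20)), (np.float64(37.5), 76, np.int32(22)), (np.float64(79.5), 78, np.int32(24)), (np.float64(121.8), 77, np.int32(28)), (np.float64(166.1), 73, np.int32(24))]
[(np.float64(-173.3), 72, np.int32(21)), (np.float64(-126.3), 68, np.int32(24)), (np.float64(15.2), 75, np.int32(22)), (np.float64(57.6), 78, np.int32(27)), (np.float64(99.6), 78, np.int32(29)), (np.float64(142.2), 76, np.int32(23))]
[np.float64(0.15027360069977327), np.float64(0.15027360069977327), np.float64(0.15027360069977327), np.float64(0.15027360069977327), np.float64(0.15027360069977327)]
```

The sweets, corrected for viewing bias, give a turn of 67.5–68.5°, and the tool yaw change is 67.5°. Both match the third click (67.5°), with a steady grip of 40 N. Handing in.

```bash
python3 -c "
from workcell import env
print(env.job_done())"
```

```text
the job is handed in; nothing more can be done
None
```

I pressed the tally plunger to its stop and it sprang back up, then turned the knob clockwise about 67.5° to the third click; the job is handed in with the arm still gripping it there, the verdict wasn't shown, and the arm mostly hid the red mark and green pip, so the angle rests on the tool's turn and the sweets' positions.

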